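Unclip the lid of the pipe-clamp stock box

ROBOT

A 7-joint arm with a two-finger parallel gripper is mounted at the origin on the work surface. World frame = base frame: x ahead of the robot, y to its left, z up, the work surface at z = 0. Lengths are in m, angles in rad, forces in N, time in s.
With the tool pointing down it reaches from about 0.4 to 0.85 m from the base axis. Payload 10.4 kg.
Tool frame: the origin (TCP) lies on the centre line of the jaws, within the pads' length; the fingertips stand 22 mm ahead of it and the grasp point (between the pads) lies 3 mm ahead of it; z points along the fingers, y is the direction in which the jaws open and shut (so a half turn about z gives the same grasp; the last joint's range is limited). The gripper opens to 85 mm and grips with 20 to 120 N. Pads are 22 mm wide; open, the fingers measure 114 mm over their backs; the gripper's body (76 mm by 85 mm) begins 54 mm behind the grasp point. The pads swing forward as they close: fully open they stand 13 mm farther back than shut.
Start: joints at [1.241, 0.332, -0.065, 1.46, 0.022, 1.35, -0.088], TCP at [0.189, -0.596, 0.253] pointing down, gripper open.
Joint ranges: [-2.6, 2.6], [-0.5, 2.12], [-1.47, 1.34], [0.16, 2.42], [-1.27, 4.41], [0.06, 2.06], [-2.6, 2.6]. Speed limits (rad/s): [2.22, 2.22, 2.79, 2.79, 3.14, 3.14, 3.14].

INTERFACE

Orientations are given as a unit quaternion [x, y, z, w].
In Python, from workcell import manip gives the robot as it stands. The module is installed in compiled form; this text tells all that it offers.
- The arm moves only by the shell command python3 -m crank 'ROWS' [FORCE]. ROWS is JSON, a list of rows, each a list of 3 entries, a list of its own where there are three numbers: the opening, from -1 (shut) to 1 (fully open), then the shift along the tool's x, y, z normalised to -1 to 1, where 1 is 80 mm, then the turn, a rotation vector about the tool's x, y, z normalised to -1 to 1, where 1 is pi/4 rad. In form: [[jaw, [tx, ty, tz], [ax, ay, az]], ...]. A call has exactly 5 rows; each row shifts and turns the commanded pose from where the row before left it, along the tool's axes as they then stand; what a row does not reach is not made up. A row lasts 1/10 s, in which the tool goes at most 50 mm and 8.59 degrees, less where a joint would pass 70% of its speed; a pose out of reach is approached as far as the arm can. A call with a number of a shift or a turn outside -1 to 1 is refused whole. A call with a gripper value outside its range is refused whole. The fingers move at their own pace and stop on an object; FORCE is the grip in N (left out, the last holds). Time passes only in rows, so rows that do not move let the fingers close, or fill a call up. It gives the time, the measured TCP pose, the force and the opening at its end, in the units of the state.
- manip.get_obs(): the state, without advancing time (a new reading comes with each control period).
- manip.camera(name): name is "scene" or "side" or "wrist"; returns the picture (384x512x3 uint8, blue, green, red); there is no depth.
- manip.camera_info(name): a dict with "K" (3x3 intrinsics, pixels), "k1" (the pictures are not rectified: a ray, as slopes to the right and down, at radius r is drawn at 1 + k1 r^2 times it, then the intrinsics apply), "camera_from_world" (4x4, takes a point from world to camera coordinates); the wrist camera has in their place "mount" (4x4, takes a point from camera to tool coordinates, whose origin is the TCP and whose axes are the flange's). Camera axes: x right, y down, z forward; pixel columns grow to the right and rows downward; lengths in m; the calibration is good to about 2 mm. A picture is of the moment at which its call begins: read the wrist's pose just before it. camera_info takes no time and is no camera call.
- manip.hand_in(): hands the job in, once; it reports no verdict.
The state is a dict: "clock": time; "joint_pos": joint angles; "joint_velocities": joint speeds; "tau": joint torques, N m; "position": TCP position; "ee_rot": TCP orientation; "ft_force": force on the tool from outside, world axes, zero at the start; "torque": the same for the moment, N m; "grip_width": opening from 0.0 (shut) to 1.0 (fully open).
Only numpy, scipy, OpenCV 4.12 (cv2) and the standard library are available. Lean on these libraries where they do the work, as an engineer would, in place of code of your own. Each camera call takes 0.05 s, during which the arm holds its last target.

TASK

Open the red stock box of pipe clamps: gently press its spring tab inward, toward the middle of the box, until the lid pops up, then take the lid off by its black rib and lay it flat, right side up, in the middle of the green mat. The tab is brittle, so feel for it and do not push it harder than it needs, do not force or drop the lid, and leave the other things on the bench where they are.

Things in the scene. Friction and masses are not known exactly. Their poses are not given: they have to be found in the camera images.
- stock_box: Red plastic box, 188 mm long (its x), 124 mm wide (its y), rim 60 mm high, fixed to the bench. Origin: on the bench under its middle; x runs from the tab end to the lip end, z up. Cheeks along its sides and a kerb across its tab end (all 66 mm high) hem in the shut lid with 1.5 mm play. Over 15 N of gripper or arm on the box or its tab breaks the tab.
- tab_place (a point): Fixed box point (does not move with the tab), 69 mm toward box -x from its origin, 84 mm up: the usual place of the middle of the yellow thumb pad's outer (-x) face, 30 mm wide (y), 71 to 94 mm up. Pads differ: the real face lies up to 6 mm either side of it along box x; feel for it. Press toward box +x, staying above 77 mm, as the lid's end strip below pops up to 75 mm.
- tab_hook (a point): Fixed box point: outer tip of the unpressed tab's hook, 81.5 mm toward box -x from its origin, 67 mm up. The hook (64.7 to 68.7 mm up) overlaps the lid's end strip by 3 to 6 mm. The white tab, 26 mm wide, 76 mm high under the pad, gives 0.8 N/mm from 2 N preload, plus up to 2 N hook friction: it frees the lid after 3 to 6 mm travel (4 to 9 N) and hits a hard stop at 7 mm.
- box_lip (a point): Fixed box point at the inner lower edge of the lip at the box's +x end, 86.5 mm from its origin, 66 mm up (lip top 70 mm). The lid's two tongues reach 4.5 mm under it: raise the lid's tab end first and draw the lid about 8 mm toward the tab (box -x) as it lifts.
- lid: Grey lid, 170 x 110 x 4 mm, 0.1 to 0.2 kg, on the box rim with its axes along the box's. Origin: middle of its underside (60 mm up when shut), z up. Slot for the tab x = -77 to -38 mm, 38 mm wide; end strip x = -85 to -77 mm; two tongues stick out 6 mm at the +x end. Black rib on top 60 mm long (x, centred at +5 mm), 12 mm wide (y), from 4 to 32 mm above the underside.
- lid_grip (a point): Grip point in the lid's black rib: 5 mm toward +x from the lid's origin, 22 mm above its underside (10 mm below the rib's top). Pinch across the rib, along the lid's y.
- lid_strip (a point): Top of the lid's end strip at the tab end, 81 mm toward -x from the lid's origin; 64 to 65 mm above the bench when shut, about 74 mm when freed: two spring studs under the lid (at box x = -60 mm, 4 falling to 2.5 N) push it up some 9 mm, and it stays up when the tab is let go.
- mat: Flat green mat, 240 x 200 mm (x, y), 3 mm thick, fixed on the bench. Origin: on the bench under its middle.
- pipe_clamp: Loose zinc pipe clamp lying on the bench, ring 87 mm across with two lugs (to 124 mm), 24 mm high. Origin: centre, on the bench. Leave alone.
- rubber_ring: Loose black rubber ring lying on the bench, 60 mm across, 28 mm high. Origin: centre, on the bench. Leave alone.
- screw_jar: Glass jar with a lid, 60 mm across, 85 mm high. Origin: centre of its underside. Leave alone.

How it is judged:
By the outcome, as a careful person would: the job done as asked, in the order asked, and still so for the second after the job is handed in, with the robot touching nothing.
It also fails if it takes over 51 s, if anything falls off the work surface, if the arm or the gripper's body presses on something with over 40 N, if the wrist force passes 120 N, or if a joint passes its speed limit or range.

## Working session

There is one attempt and no reset: what is moved stays moved. The work goes in short steps, Python scripts to look and compute and a shell command to move; the robot and the scene stay as the last step left them, time stands still between calls to the robot, and variables do not carry over. Pictures are saved under pics/ and viewed, and the job is handed in when it is done.

```bash
mkdir -p pics; ls
python3 - <<'E'
from workcell import manip
import cv2
o=manip.get_obs()
for k,v in o.items(): print(k,v)
for n in("scene","side","wrist"):
    print(n,manip.camera_info(n)); cv2.imwrite(f"pics/{n}0.png",manip.camera(n))
E
```

```text
pics
clock 0.0
joint_pos [ 1.24136002  0.33287693 -0.06470732  1.46094144  0.02158814  1.34988592
 -0.08851139]
joint_velocities [-8.74544198e-04 -5.20980100e-04  1.02014019e-03  4.51331139e-05
 -7.78393703e-04  4.59380565e-05 -8.96359725e-04]
tau [-1.02158188e-03 -6.25453520e+01  4.84384771e-02 -3.91599226e+01
  1.59966841e-02  9.97716357e-03 -1.46521506e-05]
position [ 0.18867891 -0.59548256  0.2525127 ]
ee_rot [ 9.88253190e-01  1.52823858e-01 -1.33507883e-04 -6.95625953e-04]
ft_force [-0.21799811 -0.15437573 -0.05661757]
torque [ 0.03200037  0.00203384 -0.04228045]
grip_width 0.9980644364260272
scene {'K': array([[458.12028311,   0.        , 252.08387372],
       [  0.        , 458.12028311, 194.13518402],
       [  0.        ,   0.        ,   1.        ]]), 'k1': 0.014423387700356343, 'camera_from_world': array([[ 0.37906778,  0.92529985,  0.01130492, -0.18639583],
       [ 0.67900016, -0.26982453, -0.68275435, -0.35208733],
       [-0.62870216,  0.26648622, -0.73056053,  1.5143025 ],
       [ 0.        ,  0.        ,  0.        ,  1.        ]])}
side {'K': array([[391.68335923, 
[... 273 characters left out ...]
69, -0.8735902 ,  0.09931914],
       [ 0.09573088,  0.86856411, -0.48624273,  0.80912652],
       [ 0.        ,  0.        ,  0.        ,  1.        ]])}
wrist {'K': array([[323.4115508 ,   0.        , 255.80467727],
       [  0.        , 323.4115508 , 193.43653108],
       [  0.        ,   0.        ,   1.        ]]), 'k1': 0.028041714311651596, 'mount': array([[-2.06565925e-03, -9.46822251e-01, -3.21750460e-01,
         8.30904011e-02],
       [ 9.99997543e-01, -2.21469597e-03,  9.71847584e-05,
         1.71086017e-05],
       [-8.04596137e-04, -3.21749468e-01,  9.46824499e-01,
        -1.20324634e-01],
       [ 0.00000000e+00,  0.00000000e+00,  0.00000000e+00,
         1.00000000e+00]])}
```

View pics/scene0.png

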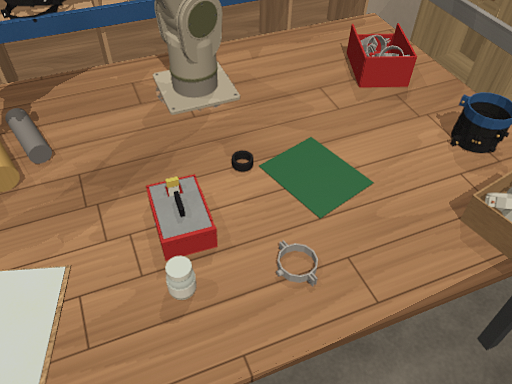

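View pics/side0.png

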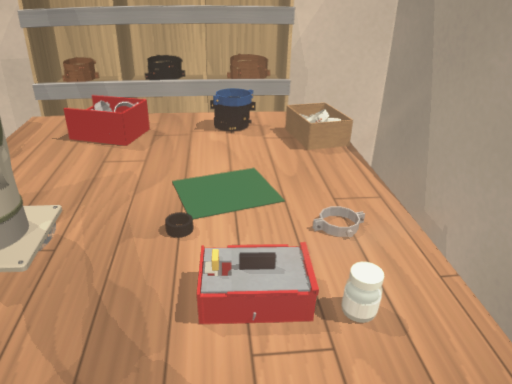

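View pics/wrist0.png

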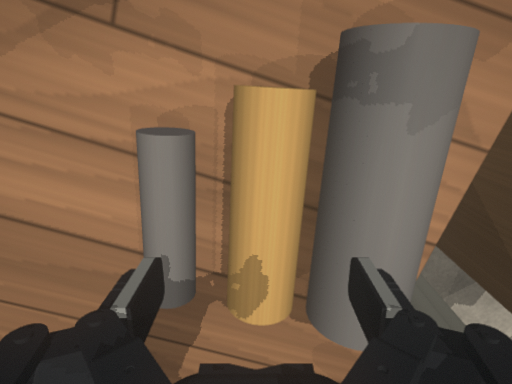

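The scene view shows the box at about (180,215) with the yellow pad at (173,183) and the rib at (180,203). The mat is at (316,176), the ring at (242,160), the clamp at (298,263) and the jar at (180,278). The side view agrees. I'll zoom in on the box next.

```bash
cat > h.py <<'E'
import numpy as np, cv2
from workcell import manip
from scipy.spatial.transform import Rotation as R
def T_wc(name,obs=None):
    i=manip.camera_info(name)
    if name!='wrist': return i,np.linalg.inv(i['camera_from_world'])
    T=np.eye(4);T[:3,:3]=R.from_quat(obs['ee_rot']).as_matrix();T[:3,3]=obs['position']
    return i,T@i['mount']
def ray(name,uv,obs=None):
    i,T=T_wc(name,obs); uv=np.atleast_2d(np.array(uv,float))
    K=i['K'];d=np.c_[(uv[:,0]-K[0,2])/K[0,0],(uv[:,1]-K[1,2])/K[1,1]]
    s=d.copy()
    for _ in range(20): s=d/(1+i['k1']*(s**2).sum(1,keepdims=True))
    v=np.c_[s,np.ones(len(s))]@T[:3,:3].T
    return T[:3,3],v
def onplane(name,uv,z,obs=None):
    o,v=ray(name,uv,obs); return o+v*((z-o[2])/v[:,2])[:,None]
def proj(name,P,obs=None):
    i,T=T_wc(name,obs);P=np.atleast_2d(P);c=(P-T[:3,3])@T[:3,:3]
    s=c[:,:2]/c[:,2:];s=s*(1+i['k1']*(s**2).sum(1,keepdims=True))
    return s*[i['K'][0,0],i['K'][1,1]]+i['K'][:2,2]
E
python3 - <<'E'
import cv2
a=cv2.imread('pics/scene0.png')[165:265,130:230];b=cv2.imread('pics/side0.png')[235:335,185:335]
cv2.imwrite('pics/z1.png',cv2.resize(a,None,fx=6,fy=6,interpolation=2));cv2.imwrite('pics/z2.png',cv2.resize(b,None,fx=5,fy=5,interpolation=2))
E
```

```text
(no output)
```

View pics/z1.png

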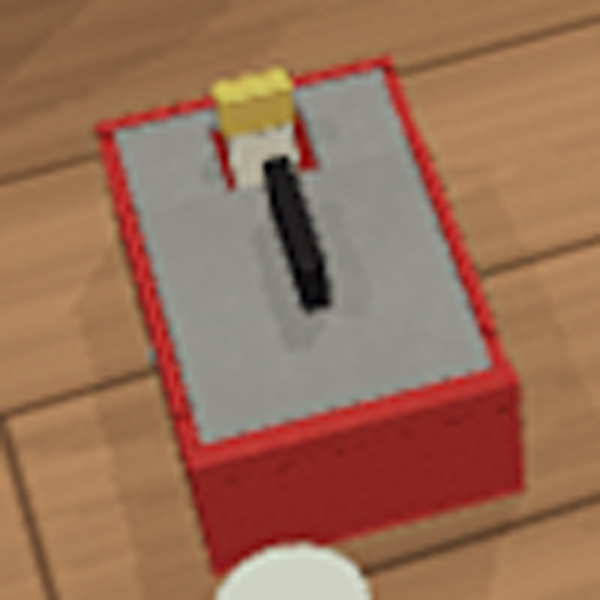

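View pics/z2.png

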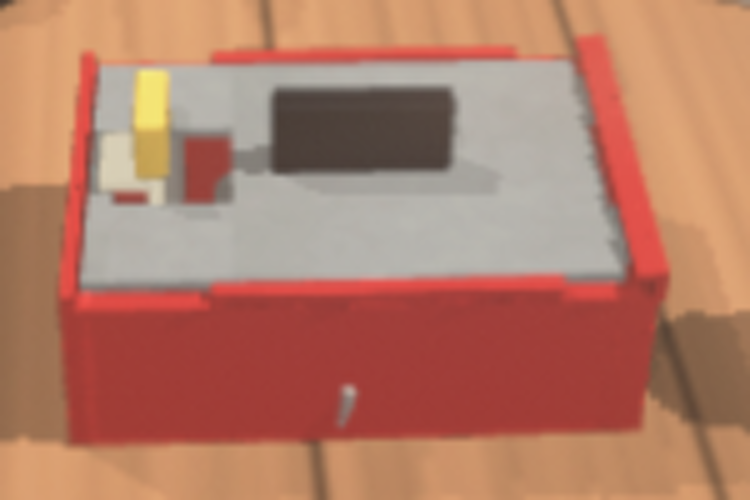

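Run:
```python
from h import *
np.set_printoptions(precision=4,suppress=True)
def est(n,c):
    P=np.vstack([onplane(n,[c[0]],.066),onplane(n,[c[1]],.066),onplane(n,[c[2]],.070),onplane(n,[c[3]],.070)])
    print(n,P[:,:2].tolist()); a=(P[2]+P[3])/2-(P[0]+P[1])/2; w=P[1]-P[0]
    print('mid',P.mean(0),'len',np.linalg.norm(a),'yaw',np.degrees(np.arctan2(a[1],a[0])),'w',np.linalg.norm(w),'yaw_w',np.degrees(np.arctan2(w[1],w[0])), np.degrees(np.arctan2(*(P[3]-P[2])[1::-1])))
z=lambda u,v:(130+u/6-.42,165+v/6-.42)
est('scene',[z(98,128),z(388,60),z(518,378),z(195,465)])
z=lambda u,v:(185+u/5-.4,235+v/5-.4)
est('side',[z(62,302),z(82,52),z(603,38),z(667,277)])
for n in('scene','side'):
    im=cv2.imread(f'pics/{n}0.png');h=cv2.cvtColor(im,cv2.COLOR_BGR2HSV)
    def big(m):
        c,_=cv2.findContours(m,0,2);return max(c,key=cv2.contourArea)
    c=big(cv2.inRange(h,(55,80,30),(90,255,200)));P=onplane(n,c[:,0,:],.003)[:,:2]
    r=cv2.minAreaRect((P*1000).astype(np.float32));print('mat',r)
    m=cv2.inRange(h,(0,0,0),(180,255,60)); 
    nb,l,s,ce=cv2.connectedComponentsWithStats(m)
    for k in range(1,nb):
        if s[k,4]>30:print('dark',ce[k],s[k],onplane(n,[ce[k]],.086)[0],onplane(n,[ce[k]],.028)[0])
```

```text
scene [[0.4511671492015873, -0.2626036894437113], [0.45671264525891386, -0.14211429882787963], [0.6396713721094794, -0.14860552562042387], [0.6345116882392231, -0.26989540521575384]]
mid [ 0.5455 -0.2058  0.068 ] len 0.18332488381702378 yaw -2.1548594834004717 w 0.12061693818654283 yaw_w 87.36483475390125 -92.43589963923598
side [[0.45141472016775097, -0.2651190297421225], [0.4559099950221355, -0.13891192554453968], [0.6435795295076959, -0.14930850985763167], [0.6369322888136701, -0.27297100528717755]]
mid [ 0.547  -0.2066  0.068 ] len 0.18685932133597316 yaw -2.7994892761433614 w 0.12628713571047523 yaw_w 87.96008756671523 -93.07686379258361
mat ((510.0276794433594, 175.4001922607422), (239.78179931640625, 198.12608337402344), 16.548057556152344)
dark [30.1716  6.2159] [  1   0  64  19 542] [-0.5981 -0.4442  0.086 ] [-0.7361 -0.453   0.028 ]
dark [490.8887 110.2013] [470 102  42  18 467] [0.5375 0.7111 0.086 ] [0.4838 0.788  0.028 ]
dark [474.8777 134.766 ] [ 450  104   59   49 1316] [0.6077 0.5944 0.086 ] [0.5592 0.6627 0.028 ]
dark [241.9812 160.6875] [232 151  21  21 320] [ 0.4733 -0.0209  0.086 ] [0.4148 0.0018 0.028 ]
dark [179.0526 203.7293] [174 191  11  26 133] [ 0.5549 -0.2073  0.086 ] [ 0.5025 -0.1985  0.028 ]
dark [497.3897 326.8046] [478 296  34  54 870] [1.0655 0.2525 0.086 ] [1.051  0.2955 0.028 ]
mat ((511.2796936035156, 174.3961181640625), (234.69088745117188, 192.6592559814453), 16.91507911682129)
dark [164.3694  67.755 ] [148  56  34  23 555] [0.2491 1.3144 0.086 ] [0.2156 1.6039 0.028 ]
```

Both views agree: the box is near (0.546, -0.206) with yaw about -2.6°, and the mat is at (0.511, 0.175) with its long side at about 16.6°. Next I'll turn the tool to the box axes and fly over it for a wrist look.

```bash
python3 -m crank '[[1,[0,0,0],[0,0,0.15]],[1,[0,0,0],[0,0,0.15]],[1,[0,0,0],[0,0,0.15]],[1,[0.33,-0.5,0],[0,0,0]],[1,[0.33,-0.5,0],[0,0,0]]]'
python3 -m crank '[[1,[0.33,-0.5,0],[0,0,0]],[1,[0.33,-0.5,0],[0,0,0]],[1,[0.33,-0.5,0],[0,0,0]],[1,[0.33,-0.5,0],[0,0,0]],[1,[0.33,-0.5,0],[0,0,0]]]'
python3 -m crank '[[1,[0.33,-0.5,0],[0,0,0]],[1,[0.33,-0.5,0],[0,0,0]],[1,[0.33,-0.5,0],[0,0,0]],[1,[0,0,0],[0,0,0]],[1,[0,0,0],[0,0,0]]]'
python3 - <<'E'
from h import *
o=manip.get_obs();im=manip.camera('wrist');cv2.imwrite('pics/w1.png',im)
np.set_printoptions(precision=4,suppress=True)
M=R.from_quat(o['ee_rot']).as_matrix();print(o['position'],M,np.degrees(np.arctan2(M[1,0],M[0,0])))
np.save('o1.npy',o,allow_pickle=True)
E
```

```text
clock: 0.65
position: [0.2449, -0.5178, 0.2526]
ee_rot: [1.0, -0.025, -0.0, -0.0]
ft_force: [2.5, -0.1, 0.2]
grip_width: 0.999
clock: 1.15
position: [0.3871, -0.323, 0.2533]
ee_rot: [1.0, -0.023, 0.0, 0.0]
ft_force: [-0.0, -1.0, -0.2]
grip_width: 0.998
clock: 1.65
position: [0.4716, -0.2075, 0.2531]
ee_rot: [1.0, -0.022, -0.0, -0.0]
ft_force: [-1.3, -0.6, 0.1]
grip_width: 0.998
[ 0.4716 -0.2075  0.2531] [[ 0.999  -0.044  -0.0004]
 [-0.044  -0.999   0.0002]
 [-0.0004 -0.0001 -1.    ]] -2.519013909674169
```

View pics/w1.png

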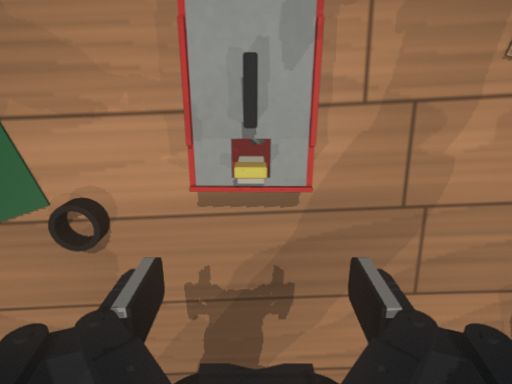

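The wrist view shows the kerb's outer edge at row 190, columns 190–313. The yellow pad is at (250,171), and the rib runs from (250,53) to (250,128). I'll measure these.

Run:
```python
from h import *
np.set_printoptions(precision=4,suppress=True)
o=np.load('o1.npy',allow_pickle=True).item();im=cv2.imread('pics/w1.png')
z=im[30:205,170:340];cv2.imwrite('pics/w1z.png',cv2.resize(z,None,fx=3.4,fy=3.4,interpolation=2))
h=cv2.cvtColor(im,cv2.COLOR_BGR2HSV)
y=cv2.inRange(h,(20,120,100),(35,255,255));ys,xs=np.nonzero(y[150:200,220:280]);ys+=150;xs+=220
print('yellow',xs.min(),xs.max(),ys.min(),ys.max())
for r in range(160,184): print(r,im[r,250],end=' ')
r=cv2.inRange(h,(0,150,90),(8,255,255))|cv2.inRange(h,(172,150,90),(180,255,255))
print()
for row in (120,150,180,186,190):
    c=np.nonzero(r[row])[0];print(row,c.min(),c.max(),onplane('wrist',[(c.min()-.5,row),(c.max()+.5,row)],.066,o)[:,:2].tolist())
for col in(200,220,280,300):
    c=np.nonzero(r[170:,col])[0]+170;print(col,c.min(),c.max(),onplane('wrist',[(col,c.min()-.5),(col,c.max()+.5)],.066,o)[:,:2].tolist())
d=cv2.inRange(h,(0,0,0),(180,255,60));nb,l,s,ce=cv2.connectedComponentsWithStats(d)
k=l[90,250];print('rib',s[k],ce[k],cv2.minAreaRect(np.argwhere(l==k)[:,::-1].astype(np.float32)))
x0,y0,w,hh=s[k,:4];print(onplane('wrist',[(x0-.5,y0+hh-.5),(x0+w-.5,y0+hh-.5),(x0-.5,y0-.5),(x0+w-.5,y0-.5)],.092,o)[:,:2].tolist())
print('padtop outer edge',onplane('wrist',[(250,ys.max()+.5),(xs.min()-.5,ys.max()),(xs.max()+.5,ys.max())],.094,o).tolist())
```

```text
yellow 234 266 162 177
160 [127 144 147] 161 [118 139 146] 162 [ 67 116 137] 163 [ 59 115 137] 164 [ 60 117 138] 165 [ 61 118 140] 166 [ 62 122 146] 167 [ 78 158 186] 168 [ 86 179 198] 169 [ 88 186 197] 170 [ 88 186 197] 171 [ 87 185 196] 172 [ 88 185 197] 173 [ 87 184 197] 174 [ 86 182 197] 175 [ 86 183 196] 176 [ 85 182 197] 177 [ 81 166 192] 178 [ 99 146 163] 179 [146 166 171] 180 [148 167 171] 181 [148 168 173] 182 [147 166 171] 183 [128 143 145] 
120 185 316 [[0.525299757662487, -0.1435648124205062], [0.5196742643059009, -0.2661460881048403]]
150 188 313 [[0.49716809982830124, -0.14308327462711845], [0.4916187140252513, -0.26373148389831197]]
180 190 311 [[0.46726699217823164, -0.14161580395509174], [0.46171062396028056, -0.2621223407005779]]
186 190 311 [[0.4610762775372308, -0.14091827734421902], [0.45548216447883155, -0.26218211770144384]]
190 189 312 [[0.45695147689210663, -0.13945357948826465], [0.4512400388409062, -0.2632185338183579]]
200 186 191 [[0.4611175314751645, -0.15138650141462373], [0.4548497965739321, -0.15074744086534597]]
220 186 191 [[0.4602052586439128, -0.17124047165100417], [0.45392858959290716, -0.17072633011446384]]
280 187 191 [[0.4564099458228409, -0.23086868734900343], [0.45115816071411446, -0.23075363673732463]]
300 187 191 [[0.4554891870040182, -0.25076072036316066], [0.450234384837815, -0.25075024232455]]
rib [243  53  14  75 972] [249.9671  89.8909] ((249.5, 90.0), (74.0, 13.0), 90.0)
[[0.5193034880246056, -0.1981915414038188], [0.5187526952784633, -0.2101962230615493], [0.5780118570791761, -0.20171808108419928], [0.5775036533314264, -0.2128595969417692]]
padtop outer edge [[0.47506697089735717, -0.20237177948473697, 0.09399999999999997], [0.4762121884491347, -0.1876167605860868, 0.09399999999999997], [0.4748496651949767, -0.21717765991640325, 0.09399999999999997]]
```

View pics/w1z.png

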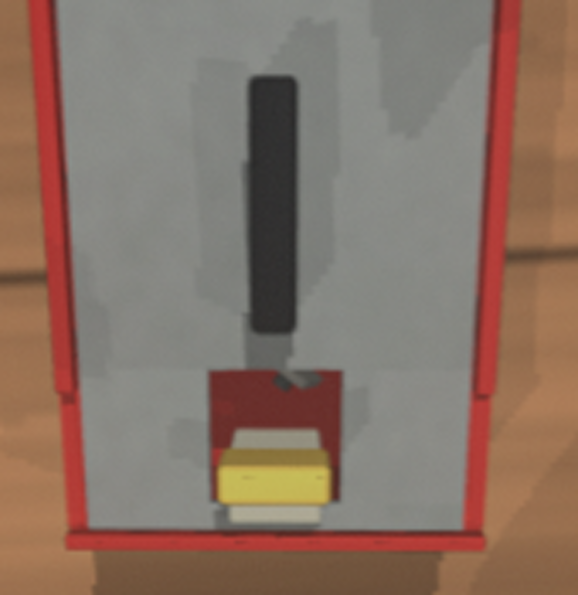

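```bash
python3 -m crank '[[-1,[-0.27,-0.065,0],[0,0,0]],[-1,[0,0,0.38],[0,0,0]],[-1,[0,0,0.38],[0,0,0]],[-1,[0,0,0.38],[0,0,0]],[-1,[0,0,0.38],[0,0,0]]]' 20
python3 -m crank '[[-1,[0,0,0],[0,0,0]],[-1,[0,0,0],[0,0,0]],[-1,[0,0,0],[0,0,0]],[-1,[0,0,0],[0,0,0]],[-1,[0,0,0],[0,0,0]]]'
python3 - <<'E'
from h import *
im=manip.camera('side');cv2.imwrite('pics/s2.png',cv2.resize(im[150:330,130:340],None,fx=3.3,fy=3.3,interpolation=2))
im=manip.camera('scene');cv2.imwrite('pics/c2.png',cv2.resize(im[80:260,90:290],None,fx=3.3,fy=3.3,interpolation=2))
o=manip.get_obs();np.set_printoptions(precision=4,suppress=True);p=o['position'];print(p,o['ft_force'],o['grip_width'])
for d in(.019,.022,.025,.035):print(proj('side',p-[0,0,d]))
E
```

```text
clock: 2.2
position: [0.4488, -0.204, 0.1306]
ee_rot: [1.0, -0.025, -0.0, 0.0]
ft_force: [0.1, -1.2, -0.2]
grip_width: 0.144
clock: 2.7
position: [0.4503, -0.2027, 0.1328]
ee_rot: [1.0, -0.023, 0.001, 0.0]
ft_force: [-0.9, 0.3, 0.1]
grip_width: -0.004
[ 0.4501 -0.2025  0.1323] [ 0.2942 -0.3615 -0.3194] -0.00281891341618123
[[195.4061 245.2599]]
[[195.5069 246.7715]]
[[195.6073 248.2755]]
[[195.9396 253.2351]]
```

View pics/s2.png

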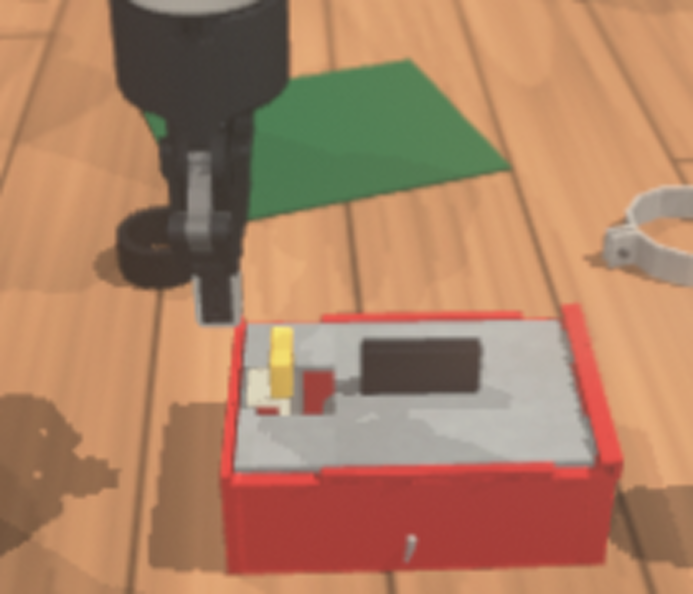

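View pics/c2.png

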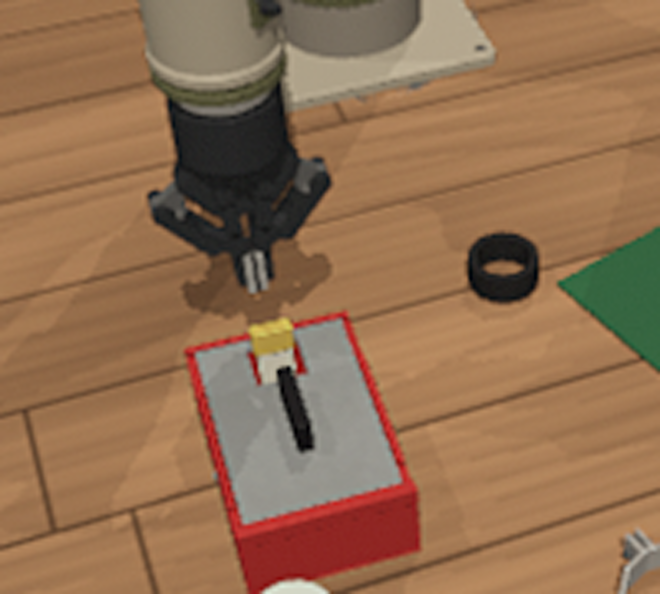

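Fingertips sit about 22 mm ahead of the TCP, and the fingers line up with the pad in y. I'll descend to a tip height of about 83 mm and creep in.

```bash
python3 -m crank '[[-1,[0,0,0.16],[0,0,0]],[-1,[0,0,0.16],[0,0,0]],[-1,[0.03,0,0],[0,0,0]],[-1,[0.03,0,0],[0,0,0]],[-1,[0,0,0],[0,0,0]]]'
python3 -m crank '[[-1,[0.01,0,0],[0,0,0]],[-1,[0.01,0,0],[0,0,0]],[-1,[0.01,0,0],[0,0,0]],[-1,[0,0,0],[0,0,0]],[-1,[0,0,0],[0,0,0]]]'
python3 -c "
from h import *
o=manip.get_obs();print(o['position'],o['ft_force'])"
```

```text
clock: 3.3
position: [0.4551, -0.2025, 0.1062]
ee_rot: [1.0, -0.023, 0.0, -0.0]
ft_force: [-0.2, -0.8, 0.2]
grip_width: -0.0
clock: 3.8
position: [0.457, -0.2027, 0.1062]
ee_rot: [1.0, -0.023, 0.0, 0.0]
ft_force: [0.0, 0.3, -0.1]
grip_width: -0.0
[ 0.45700622 -0.20273176  0.10616894] [ 0.04564441  0.34811707 -0.0716508 ]
```

```bash
python3 -m crank '[[-1,[0.01,0,0],[0,0,0]],[-1,[0.01,0,0],[0,0,0]],[-1,[0.01,0,0],[0,0,0]],[-1,[0,0,0],[0,0,0]],[-1,[0,0,0],[0,0,0]]]'
python3 -m crank '[[-1,[0.01,0,0],[0,0,0]],[-1,[0.01,0,0],[0,0,0]],[-1,[0,0,0],[0,0,0]],[-1,[0,0,0],[0,0,0]],[-1,[0,0,0],[0,0,0]]]'
python3 -c "
from h import *
o=manip.get_obs();print(o['position'],o['ft_force'])"
```

```text
clock: 4.3
position: [0.4594, -0.2028, 0.1061]
ee_rot: [1.0, -0.023, 0.0, 0.0]
ft_force: [0.3, 0.1, 0.6]
grip_width: -0.003
clock: 4.8
position: [0.461, -0.2029, 0.1061]
ee_rot: [1.0, -0.023, 0.0, 0.0]
ft_force: [0.1, 0.6, -0.5]
grip_width: -0.0
[ 0.46096503 -0.2028868   0.10610899] [ 0.07171793  0.6198148  -0.48244222]
```

```bash
python3 -m crank '[[-1,[0.01,0,0],[0,0,0]],[-1,[0.01,0,0],[0,0,0]],[-1,[0,0,0],[0,0,0]],[-1,[0,0,0],[0,0,0]],[-1,[0,0,0],[0,0,0]]]'
```

```text
clock: 5.3
position: [0.4626, -0.203, 0.1061]
ee_rot: [1.0, -0.023, 0.0, 0.0]
ft_force: [-0.3, 1.1, -1.6]
grip_width: -0.0
```

```bash
python3 -m crank '[[-1,[0.01,0,0],[0,0,0]],[-1,[0,0,0],[0,0,0]],[-1,[0,0,0],[0,0,0]],[-1,[0,0,0],[0,0,0]],[-1,[0,0,0],[0,0,0]]]'
```

```text
clock: 5.8
position: [0.4632, -0.203, 0.1061]
ee_rot: [1.0, -0.023, -0.0, 0.0]
ft_force: [-3.2, 0.4, 3.3]
grip_width: 0.002
```

```bash
python3 -m crank '[[-1,[0.01,0,0],[0,0,0]],[-1,[0,0,0],[0,0,0]],[-1,[0,0,0],[0,0,0]],[-1,[0,0,0],[0,0,0]],[-1,[0,0,0],[0,0,0]]]'
```

```text
clock: 6.3
position: [0.4641, -0.203, 0.1061]
ee_rot: [1.0, -0.023, -0.0, 0.0]
ft_force: [-4.1, 1.0, 3.2]
grip_width: 0.002
```

```bash
python3 -m crank '[[-1,[0.01,0,0],[0,0,0]],[-1,[0,0,0],[0,0,0]],[-1,[0,0,0],[0,0,0]],[-1,[0,0,0],[0,0,0]],[-1,[0,0,0],[0,0,0]]]'
```

```text
clock: 6.8
position: [0.465, -0.2031, 0.1061]
ee_rot: [1.0, -0.023, 0.0, 0.0]
ft_force: [-4.8, 0.2, 3.2]
grip_width: -0.001
```

```bash
python3 -m crank '[[-1,[0.01,0,0],[0,0,0]],[-1,[0,0,0],[0,0,0]],[-1,[0,0,0],[0,0,0]],[-1,[0,0,0],[0,0,0]],[-1,[0,0,0],[0,0,0]]]'
```

```text
clock: 7.3
position: [0.4657, -0.2031, 0.1061]
ee_rot: [1.0, -0.023, -0.0, 0.0]
ft_force: [-5.8, -0.5, 2.3]
grip_width: -0.001
```

Run:
```python
from h import *
im=manip.camera('side');cv2.imwrite('pics/s3.png',cv2.resize(im[200:330,170:330],None,fx=4.5,fy=4.5,interpolation=2))
print(manip.get_obs()['ft_force'])
```

```text
[-4.66559609 -0.04817357  3.10220053]
```

View pics/s3.png

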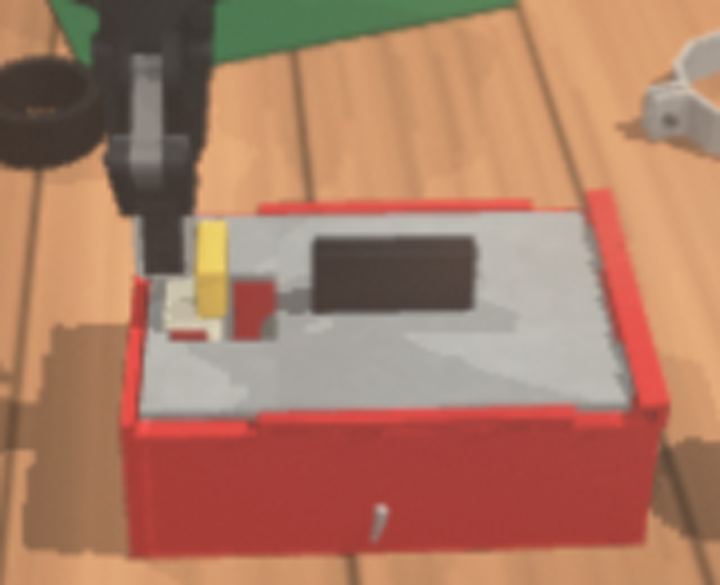

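The fingers touch the pad just below mid-face and the lid is still shut. I'll continue.

```bash
python3 -m crank '[[-1,[0.01,0,0],[0,0,0]],[-1,[0,0,0],[0,0,0]],[-1,[0,0,0],[0,0,0]],[-1,[0,0,0],[0,0,0]],[-1,[0,0,0],[0,0,0]]]'
```

```text
clock: 7.85
position: [0.4664, -0.2032, 0.1061]
ee_rot: [1.0, -0.023, -0.0, 0.0]
ft_force: [-5.2, 0.1, 3.9]
grip_width: -0.0
```

```bash
python3 -m crank '[[-1,[0.01,0,0],[0,0,0]],[-1,[0,0,0],[0,0,0]],[-1,[0,0,0],[0,0,0]],[-1,[0,0,0],[0,0,0]],[-1,[0,0,0],[0,0,0]]]'
```

```text
clock: 8.35
position: [0.4671, -0.2032, 0.1061]
ee_rot: [1.0, -0.023, -0.0, 0.0]
ft_force: [-6.4, 0.6, 5.5]
grip_width: 0.001
```

Run:
```python
from h import *
im=manip.camera('side');cv2.imwrite('pics/s4.png',cv2.resize(im[200:330,170:330],None,fx=4.5,fy=4.5,interpolation=2))
print(manip.get_obs()['ft_force'])
```

```text
[-5.18294372  0.50632888  4.25359127]
```

View pics/s4.png

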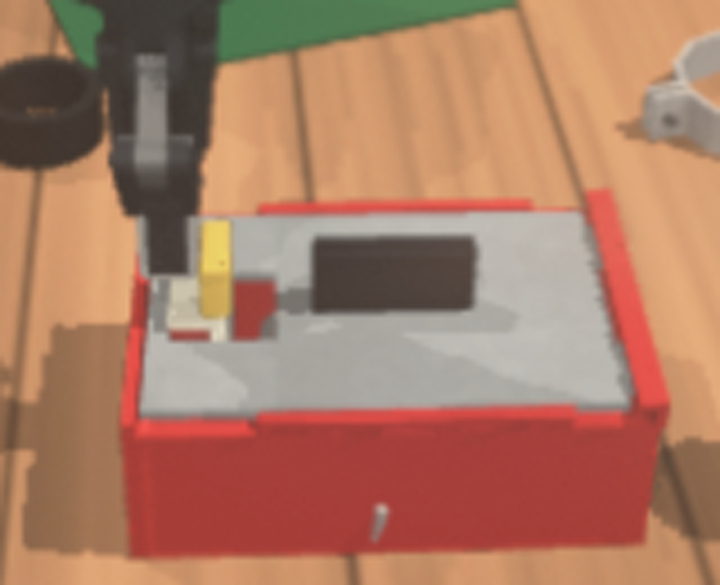

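```bash
python3 -m crank '[[-1,[0.008,0,0],[0,0,0]],[-1,[0,0,0],[0,0,0]],[-1,[0,0,0],[0,0,0]],[-1,[0,0,0],[0,0,0]],[-1,[0,0,0],[0,0,0]]]'
```

```text
clock: 8.9
position: [0.4678, -0.2032, 0.1061]
ee_rot: [1.0, -0.023, -0.0, 0.0]
ft_force: [-6.1, 0.2, 3.6]
grip_width: 0.001
```

Run:
```python
from h import *
im=manip.camera('side');cv2.imwrite('pics/s5.png',cv2.resize(im[200:330,170:330],None,fx=4.5,fy=4.5,interpolation=2))
print(manip.get_obs()['ft_force'])
```

```text
[-4.82417256 -0.66420672  3.45526422]
```

View pics/s5.png

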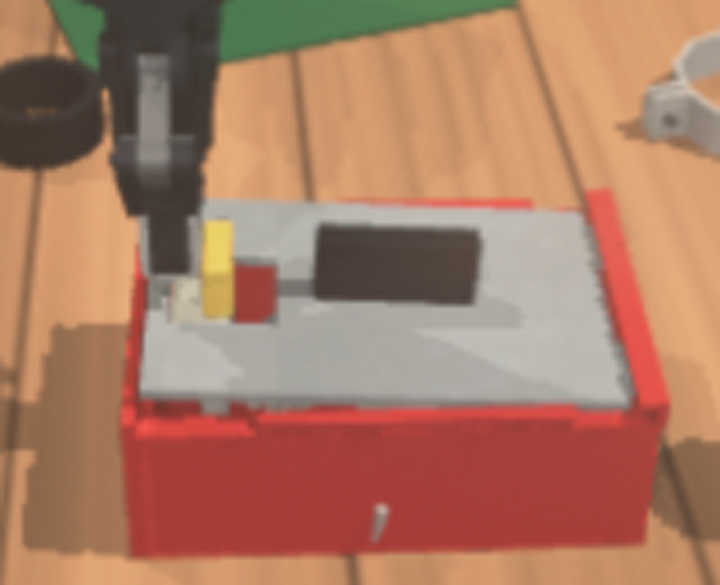

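The lid has popped: the side view shows the strip raised and a gap along the near edge at (200,405). I'll retract straight back, then go up and over, opening the jaws for a wrist look.

```bash
python3 -m crank '[[-1,[-0.05,0,0],[0,0,0]],[-1,[-0.1,0,0],[0,0,0]],[-1,[-0.1,0,-0.1],[0,0,0]],[-1,[0,0,-0.5],[0,0,0]],[1,[0,0,-0.6],[0,0,0]]]'
python3 -m crank '[[1,[0.5,0,-0.2],[0,0,0]],[1,[0.5,0,0],[0,0,0]],[1,[0,0,0],[0,0,0]],[1,[0,0,0],[0,0,0]],[1,[0,0,0],[0,0,0]]]'
python3 - <<'E'
from h import *
np.set_printoptions(precision=4,suppress=True)
o=manip.get_obs();im=manip.camera('wrist');cv2.imwrite('pics/w6.png',im)
print(o['position'],o['ft_force'],o['grip_width']);np.save('o6.npy',o,allow_pickle=True)
E
```

```text
clock: 9.45
position: [0.4467, -0.2018, 0.2026]
ee_rot: [1.0, -0.023, -0.001, -0.001]
ft_force: [1.6, -0.3, 0.2]
grip_width: 0.154
clock: 9.95
position: [0.5271, -0.2061, 0.2183]
ee_rot: [1.0, -0.023, -0.0, 0.0]
ft_force: [-0.4, 0.5, 0.5]
grip_width: 0.993
[ 0.5271 -0.2061  0.2183] [-0.3939  0.4593  0.5164] 0.9926176981362287
```

View pics/w6.png

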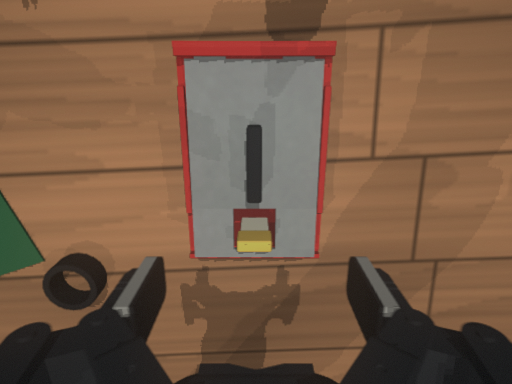

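The lid is still raised. The rib spans columns 246–262 and rows 125–203, and the pad is intact at (254,242).

Run:
```python
from h import *
np.set_printoptions(precision=4,suppress=True)
o=np.load('o6.npy',allow_pickle=True).item();im=cv2.imread('pics/w6.png')
h=cv2.cvtColor(im,cv2.COLOR_BGR2HSV)
d=cv2.inRange(h,(0,0,0),(180,255,60));nb,l,s,ce=cv2.connectedComponentsWithStats(d)
k=l[160,254];x0,y0,w,hh=s[k,:4];print(s[k],ce[k])
print(onplane('wrist',[(x0+w/2-.5,y0+hh-.5)],.0985,o),onplane('wrist',[(x0+w/2-.5,y0-.5)],.0945,o))
ys,xs=np.nonzero(l==k)
for r in(y0+8,y0+hh-10):
    c=xs[ys==r];print(r,c.min(),c.max(),onplane('wrist',[(c.min()-.5,r),(c.max()+.5,r)],.0965,o)[:,:2].tolist())
M=R.from_quat(o['ee_rot']).as_matrix();print(M)
```

```text
[ 247  125   15   78 1123] [253.772  163.0276]
[[ 0.5211 -0.2044  0.0985]] [[ 0.5813 -0.2075  0.0945]]
133 247 261 [[0.5756259914766844, -0.20160199231292936], [0.5750797594063007, -0.21272961604117807]]
193 247 260 [[0.5286613022498651, -0.1988559564720664], [0.5281167427317921, -0.20990603752311993]]
[[ 0.9989 -0.0469 -0.0002]
 [-0.0469 -0.9989 -0.0003]
 [-0.0001  0.0003 -1.    ]]
```

```bash
python3 -m crank '[[1,[0.3,-0.015,0],[0,0,0]],[1,[0,0,0.38],[0,0,0]],[1,[0,0,0.38],[0,0,0]],[1,[0,0,0.38],[0,-0.073,0]],[1,[0,0,0.2],[0,0,0]]]'
python3 -m crank '[[1,[0,0,0.19],[0,0,0]],[1,[0,0,0],[0,0,0]],[1,[0,0,0],[0,0,0]],[1,[0,0,0],[0,0,0]],[1,[0,0,0],[0,0,0]]]'
python3 -c "
from h import *
o=manip.get_obs();print(o['position'],o['ft_force'],R.from_quat(o['ee_rot']).as_matrix().round(4))
im=manip.camera('side');cv2.imwrite('pics/s7.png',cv2.resize(im[200:330,170:330],None,fx=4.5,fy=4.5,interpolation=2))"
```

```text
clock: 10.5
position: [0.5499, -0.2056, 0.1087]
ee_rot: [0.999, -0.023, -0.03, -0.001]
ft_force: [-0.0, 0.3, -0.3]
grip_width: 0.998
clock: 11.0
position: [0.5508, -0.2061, 0.097]
ee_rot: [0.999, -0.023, -0.028, -0.0]
ft_force: [-0.1, -0.3, -0.7]
grip_width: 1.001
[ 0.55076892 -0.20614869  0.09704404] [-0.09487153 -0.33412979 -0.74451304] [[ 9.974e-01 -4.680e-02 -5.520e-02]
 [-4.680e-02 -9.989e-01  1.800e-03]
 [-5.520e-02  8.000e-04 -9.985e-01]]
```

View pics/s7.png

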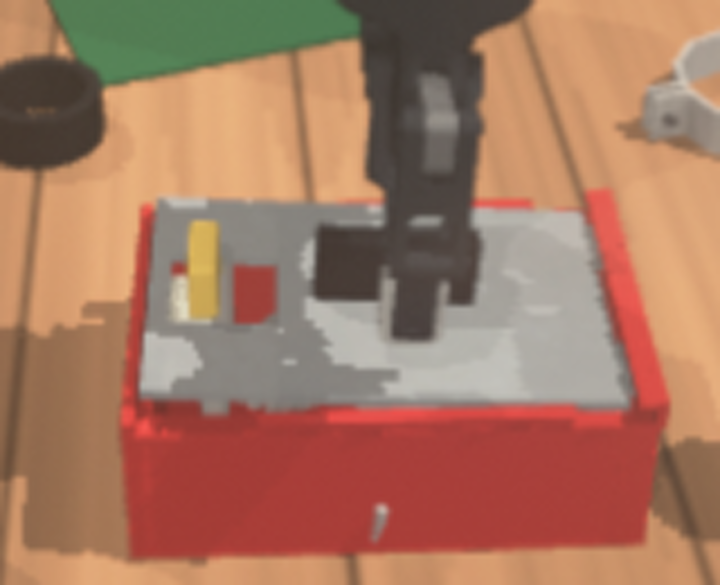

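```bash
python3 -m crank '[[0,[0,0,0.02],[0,0,0]],[-0.4,[0,0,0],[0,0,0]],[-1,[0,0,0],[0,0,0]],[-1,[0,0,0],[0,0,0]],[-1,[0,0,0],[0,0,0]]]' 35
python3 -m crank '[[-1,[0,0,0],[0,0,0]],[-1,[0,0,0],[0,0,0]],[-1,[0,0,0],[0,0,0]],[-1,[0,0,0],[0,0,0]],[-1,[0,0,0],[0,0,0]]]'
python3 -c "
from h import *
o=manip.get_obs();print(o['position'],o['ft_force'],o['torque'],o['grip_width'])"
```

```text
clock: 11.55
position: [0.5501, -0.2058, 0.0942]
ee_rot: [0.999, -0.023, -0.029, -0.001]
ft_force: [0.5, -0.3, 0.6]
grip_width: 0.14
clock: 12.05
position: [0.5502, -0.2059, 0.0942]
ee_rot: [0.999, -0.023, -0.029, -0.001]
ft_force: [0.1, -0.5, 2.2]
grip_width: 0.134
[ 0.55016816 -0.20590598  0.09424209] [ 0.10094733 -0.45338021  2.15171547] [0.00129986 0.0306003  0.02303574] 0.13380206336871286
```

```bash
python3 -m crank '[[-1,[0,0,-0.008],[0,-0.01,0]],[-1,[-0.02,0,-0.003],[0,-0.003,0]],[-1,[-0.02,0,-0.003],[0,-0.003,0]],[-1,[0,0,0],[0,0,0]],[-1,[0,0,0],[0,0,0]]]'
```

```text
clock: 12.55
position: [0.5467, -0.2057, 0.0954]
ee_rot: [0.999, -0.023, -0.035, -0.001]
ft_force: [0.3, 1.0, -1.3]
grip_width: 0.13
```

```bash
python3 -c "
from h import *
o=manip.get_obs();print(o['position'],o['ft_force'],o['torque'],o['grip_width'])"; python3 -m crank '[[-1,[-0.02,0,-0.003],[0,-0.003,0]],[-1,[-0.02,0,-0.003],[0,-0.003,0]],[-1,[-0.02,0,-0.003],[0,-0.003,0]],[-1,[0,0,0],[0,0,0]],[-1,[0,0,0],[0,0,0]]]'
```

```text
[ 0.54674203 -0.20566993  0.09535057] [ 0.32701224  0.95111143 -1.25112052] [ 0.01629665 -0.06464415 -0.03023766] 0.12971950644114794
clock: 13.05
position: [0.5423, -0.2055, 0.0966]
ee_rot: [0.999, -0.023, -0.038, -0.001]
ft_force: [-0.2, -0.3, -1.5]
grip_width: 0.136
```

```bash
python3 -c "
from h import *
o=manip.get_obs();print(o['position'],o['ft_force'],o['torque'],o['grip_width'])
im=manip.camera('side');cv2.imwrite('pics/s8.png',cv2.resize(im[200:330,170:330],None,fx=4.5,fy=4.5,interpolation=2))"
```

```text
[ 0.54225107 -0.20550695  0.09658096] [-0.23969394 -0.34697759 -1.51644608] [ 0.00623824 -0.09331252  0.07128261] 0.13550321270336665
```

View pics/s8.png

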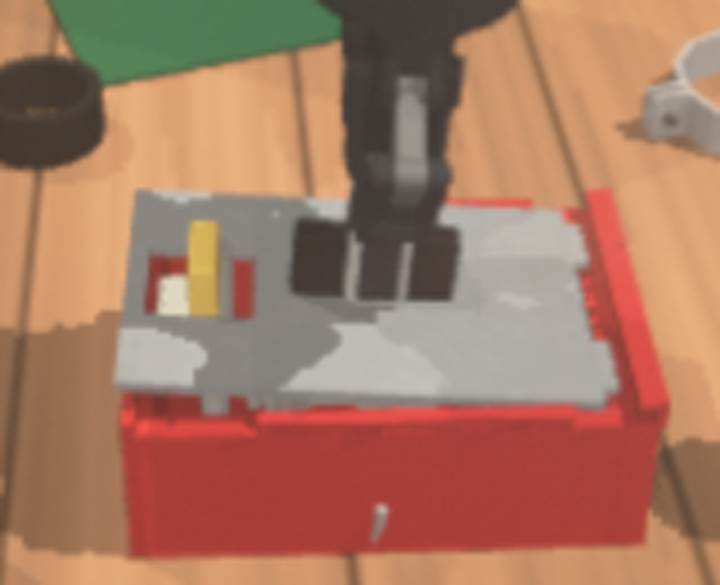

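The tongues are drawn out from under the lip, visible at (600,390), and the forces are low. I'll lift straight up.

```bash
python3 -m crank '[[-1,[-0.015,0,-0.03],[0,0,0]],[-1,[-0.004,0,-0.05],[0,0,0]],[-1,[-0.004,0,-0.05],[0,0,0]],[-1,[0,0,0],[0,0,0]],[-1,[0,0,0],[0,0,0]]]'
```

```text
clock: 13.6
position: [0.5413, -0.2055, 0.1073]
ee_rot: [0.999, -0.023, -0.038, -0.001]
ft_force: [-0.1, -0.1, -2.6]
grip_width: 0.133
```

```bash
python3 -m crank '[[-1,[-0.015,0,-0.2],[0,0,0]],[-1,[-0.02,0,-0.3],[0,0,0]],[-1,[-0.02,0,-0.3],[0,0,0]],[-1,[-0.02,0,-0.3],[0,0,0]],[-1,[0,0,-0.2],[0,0,0]]]'
python3 -m crank '[[-1,[0,0,0],[0,0.05,0]],[-1,[0,0,0],[0,0.045,0]],[-1,[0,0,0],[0,0,0]],[-1,[0,0,0],[0,0,0]],[-1,[0,0,0],[0,0,0]]]'
python3 -c "
from h import *
np.set_printoptions(precision=4,suppress=True)
o=manip.get_obs();print(o['position'],o['ft_force'],o['torque'],o['grip_width'],R.from_quat(o['ee_rot']).as_matrix())
im=manip.camera('side');cv2.imwrite('pics/s9.png',im)
im=manip.camera('wrist');cv2.imwrite('pics/w9.png',im)"
```

```text
clock: 14.1
position: [0.5438, -0.2056, 0.2144]
ee_rot: [0.999, -0.023, -0.037, -0.0]
ft_force: [-0.2, 0.1, -2.1]
grip_width: 0.133
clock: 14.6
position: [0.5433, -0.2054, 0.2115]
ee_rot: [1.0, -0.023, -0.001, -0.0]
ft_force: [-0.1, 0.9, -2.2]
grip_width: 0.133
[ 0.5433 -0.2054  0.2115] [-0.0935  0.8839 -2.1796] [-0.0052  0.0467 -0.0022] 0.13339115723756828 [[ 0.9989 -0.0464 -0.003 ]
 [-0.0464 -0.9989  0.0002]
 [-0.003  -0.     -1.    ]]
```

View pics/s9.png

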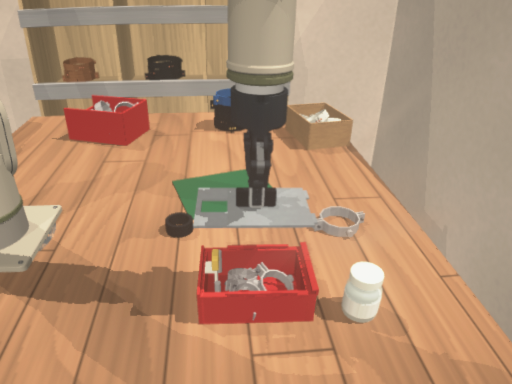

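View pics/w9.png

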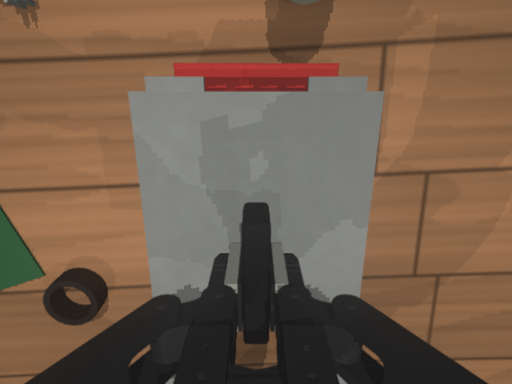

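The lid is held level and the box is open with its contents and the pad intact. I'll measure how the lid sits in the hand while I turn to the mat's direction and carry it over.

```bash
python3 - <<'E'
from h import *
np.set_printoptions(precision=4,suppress=True)
o=manip.get_obs();print(o['joint_pos'])
P=onplane('wrist',[(129,92.5),(382.5,92.5),(145,77),(367,77),(151,290),(362,290)],.186,o)
M=R.from_quat(o['ee_rot']).as_matrix()
print((P-o['position'])@M)
E
python3 -m crank '[[-1,[0,0,0],[0,0,-0.12]],[-1,[0,-0.1,0],[0,0,-0.15]],[-1,[0,-0.2,0],[0,0,-0.15]],[-1,[0.1,-0.3,0],[0,0,0]],[-1,[0.1,-0.4,0],[0,0,0]]]'
python3 -m crank '[[-1,[0.15,-0.45,0],[0,0,0]],[-1,[0.15,-0.5,0],[0,0,0]],[-1,[0.15,-0.5,0],[0,0,0]],[-1,[0.15,-0.5,0],[0,0,0]],[-1,[0.15,-0.5,0],[0,0,0]]]'
python3 -m crank '[[-1,[0.15,-0.4,0],[0,0,0]],[-1,[0.1,-0.3,0],[0,0,0]],[-1,[0,-0.2,0],[0,0,0]],[-1,[0,0,0],[0,0,0]],[-1,[0,0,0],[0,0,0]]]'
```

```text
[ 0.6187  0.2928 -0.4032  1.6195  0.1198  1.2568 -1.4237]
[[ 0.0793 -0.0539  0.0249]
 [ 0.0791  0.0541  0.0249]
 [ 0.0855 -0.0464  0.0249]
 [ 0.0853  0.0468  0.0249]
 [-0.0198 -0.0552  0.0252]
 [-0.0201  0.0557  0.0252]]
clock: 15.2
position: [0.5399, -0.1239, 0.211]
ee_rot: [0.99, 0.14, -0.001, -0.0]
ft_force: [1.2, 0.7, -2.0]
grip_width: 0.135
clock: 15.7
position: [0.5426, 0.0832, 0.2114]
ee_rot: [0.99, 0.141, -0.001, -0.0]
ft_force: [0.6, 0.1, -2.1]
grip_width: 0.133
clock: 16.2
position: [0.542, 0.1558, 0.2111]
ee_rot: [0.99, 0.141, -0.001, -0.0]
ft_force: [0.6, -0.3, -1.9]
grip_width: 0.128
```

```bash
python3 -m crank '[[-1,[-0.12,-0.17,0],[0,0,0]],[-1,[-0.12,-0.17,0.2],[0,0,0]],[-1,[0,0,0.45],[0,0,0]],[-1,[0,0,0.45],[0,0,0]],[-1,[0,0,0.45],[0,0,0]]]'
python3 -m crank '[[-1,[0,0,0.3],[0,0,0]],[-1,[0,0,0.15],[0,0,0]],[-1,[0,0,0],[0,0,0]],[-1,[0,0,0],[0,0,0]],[-1,[0,0,0],[0,0,0]]]'
python3 -c "
from h import *
np.set_printoptions(precision=4,suppress=True)
o=manip.get_obs();print(o['position'],o['ft_force'],o['torque'],o['grip_width'],R.from_quat(o['ee_rot']).as_matrix())
im=manip.camera('side');cv2.imwrite('pics/s10.png',cv2.resize(im[120:260,140:310],None,fx=4.2,fy=4.2,interpolation=2))
im=manip.camera('scene');cv2.imwrite('pics/c10.png',cv2.resize(im[110:250,230:400],None,fx=4.2,fy=4.2,interpolation=2))"
```

```text
clock: 16.7
position: [0.5154, 0.1761, 0.0864]
ee_rot: [0.99, 0.14, -0.001, 0.0]
ft_force: [0.5, -0.1, -1.4]
grip_width: 0.134
clock: 17.2
position: [0.5165, 0.1772, 0.0529]
ee_rot: [0.99, 0.141, 0.0, -0.0]
ft_force: [1.3, -0.0, -1.6]
grip_width: 0.135
[0.5165 0.1772 0.0529] [ 1.3004 -0.0224 -1.5731] [ 0.0314 -0.0523  0.002 ] 0.13506265554617766 [[ 0.9602  0.2792  0.0001]
 [ 0.2792 -0.9602  0.0006]
 [ 0.0003 -0.0005 -1.    ]]
```

View pics/s10.png

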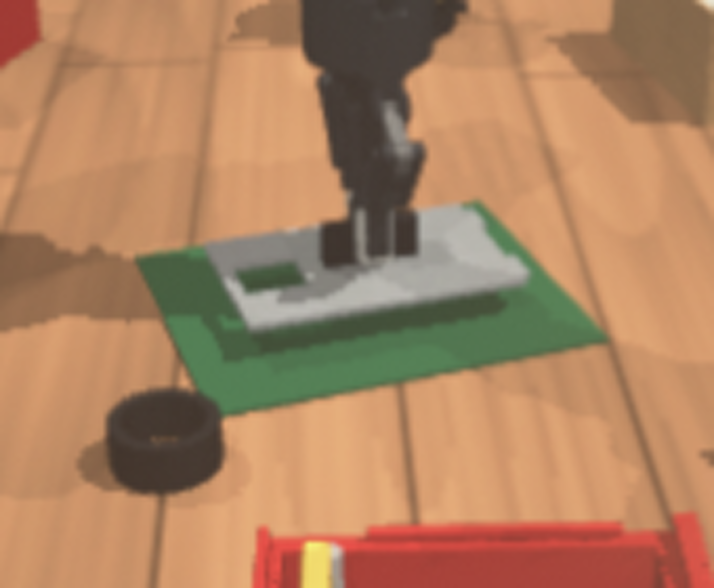

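View pics/c10.png

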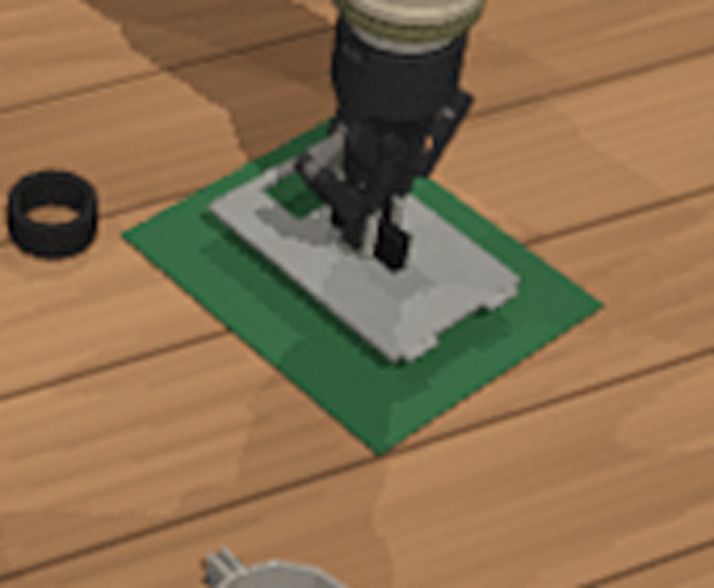

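The lid hovers over the mat, aligned and centred. I'll lower it and feel for contact.

```bash
python3 -m crank '[[-1,[-0.012,0.01,0.08],[0,0,0]],[-1,[0,0,0.08],[0,0,0]],[-1,[0,0,0.04],[0,0,0]],[-1,[0,0,0],[0,0,0]],[-1,[0,0,0],[0,0,0]]]'
```

```text
clock: 17.8
position: [0.5146, 0.176, 0.0352]
ee_rot: [0.99, 0.141, -0.001, -0.0]
ft_force: [0.4, -0.4, -1.1]
grip_width: 0.13
```

```bash
python3 -m crank '[[-1,[0,0,0.012],[0,0,0]],[-1,[0,0,0.012],[0,0,0]],[-1,[0,0,0],[0,0,0]],[-1,[0,0,0],[0,0,0]],[-1,[0,0,0],[0,0,0]]]'
```

```text
clock: 18.3
position: [0.5147, 0.1759, 0.0335]
ee_rot: [0.99, 0.141, -0.001, -0.0]
ft_force: [0.7, 0.8, -1.5]
grip_width: 0.131
```

```bash
python3 -m crank '[[-1,[0,0,0.012],[0,0,0]],[-1,[0,0,0],[0,0,0]],[-1,[0,0,0],[0,0,0]],[-1,[0,0,0],[0,0,0]],[-1,[0,0,0],[0,0,0]]]'
```

```text
clock: 18.8
position: [0.5148, 0.1759, 0.0326]
ee_rot: [0.99, 0.141, -0.001, -0.0]
ft_force: [0.1, 0.2, 0.9]
grip_width: 0.133
```

```bash
python3 -m crank '[[-1,[0,0,0.005],[0,0,0]],[-1,[0,0,0],[0,0,0]],[-1,[0,0,0],[0,0,0]],[-1,[0,0,0],[0,0,0]],[-1,[0,0,0],[0,0,0]]]'
python3 -c "
from h import *
np.set_printoptions(precision=4,suppress=True)
o=manip.get_obs();print(o['position'],o['ft_force'],o['torque'])
im=manip.camera('side');cv2.imwrite('pics/s11.png',cv2.resize(im[120:260,140:310],None,fx=4.2,fy=4.2,interpolation=2))"
```

```text
clock: 19.3
position: [0.5147, 0.1759, 0.0322]
ee_rot: [0.99, 0.141, -0.001, -0.0]
ft_force: [-3.2, -1.2, 5.2]
grip_width: 0.135
[0.5147 0.1759 0.0322] [-3.235  -1.2016  5.2023] [-0.1614  0.162   0.0067]
```

View pics/s11.png

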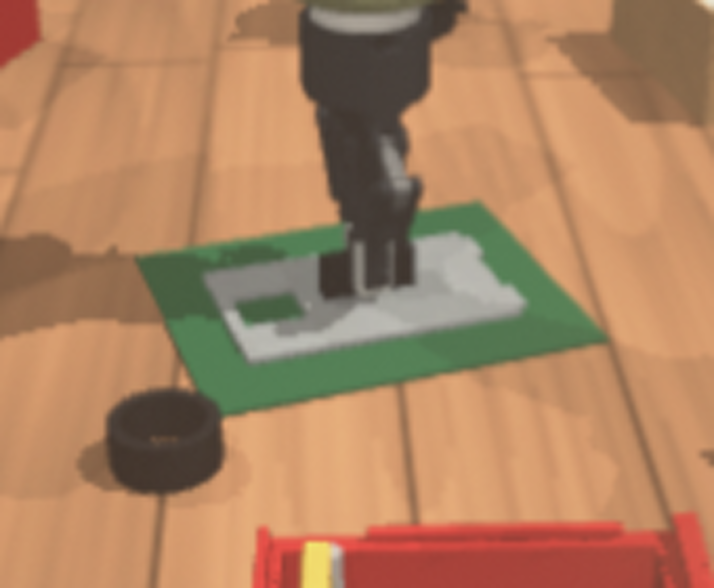

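It rests flat, and 5 N up confirms contact. Releasing.

```bash
python3 -m crank '[[-0.55,[0,0,0],[0,0,0]],[-0.3,[0,0,0],[0,0,0]],[0,[0,0,0],[0,0,0]],[0.5,[0,0,0],[0,0,0]],[1,[0,0,0],[0,0,0]]]'
python3 -m crank '[[1,[0,0,0],[0,0,0]],[1,[0,0,-0.1],[0,0,0]],[1,[0,0,-0.2],[0,0,0]],[1,[0,0,-0.4],[0,0,0]],[1,[0,0,-0.5],[0,0,0]]]'
python3 -m crank '[[1,[0,0,-0.6],[0,0,0]],[1,[-0.3,0,-0.5],[0,0,0]],[1,[-0.6,0,0],[0,0,0]],[1,[-0.5,0,0],[0,0,0]],[1,[0,0,0],[0,0,0]]]'
python3 - <<'E'
from h import *
np.set_printoptions(precision=4,suppress=True)
o=manip.get_obs();print(o['position'],o['ft_force'],o['grip_width'])
for n in('side','scene','wrist'): cv2.imwrite(f'pics/{n}12.png',manip.camera(n))
im=cv2.imread('pics/wrist12.png')
np.save('o12.npy',o,allow_pickle=True)
E
```

```text
clock: 19.85
position: [0.5147, 0.1759, 0.032]
ee_rot: [0.99, 0.141, -0.001, -0.0]
ft_force: [-0.8, 0.1, 0.5]
grip_width: 0.823
clock: 20.35
position: [0.5142, 0.1758, 0.1294]
ee_rot: [0.99, 0.141, -0.002, -0.0]
ft_force: [1.7, 0.6, 1.2]
grip_width: 0.999
clock: 20.85
position: [0.4041, 0.1437, 0.2175]
ee_rot: [0.99, 0.141, -0.0, 0.002]
ft_force: [0.5, 0.1, -1.0]
grip_width: 0.998
[0.4041 0.1437 0.2175] [ 0.5399  0.1264 -1.    ] 0.9977242899674559
```

View pics/side12.png

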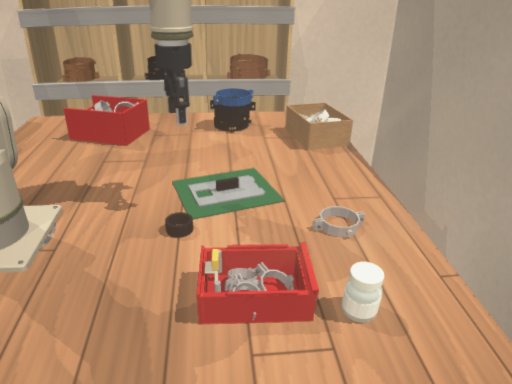

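View pics/scene12.png

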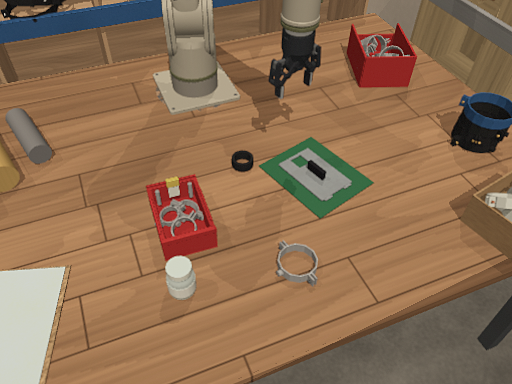

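View pics/wrist12.png

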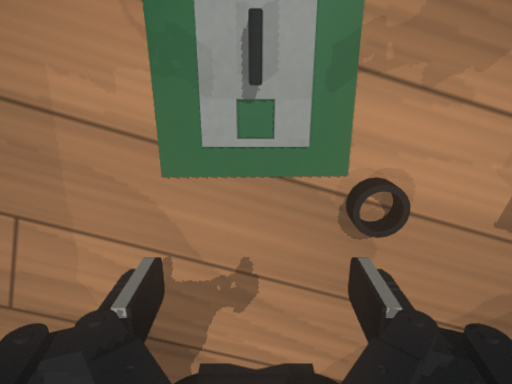

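Both views show the lid flat and right side up on the mat, with the ring, clamp and jar where they were. I'll do one numeric check of the centring.

Run:
```python
from h import *
n='scene';im=cv2.imread('pics/scene12.png');h=cv2.cvtColor(im,cv2.COLOR_BGR2HSV)
g=cv2.inRange(h,(55,80,30),(90,255,200));c,_=cv2.findContours(g,0,2);c=max(c,key=cv2.contourArea)
print('mat',cv2.minAreaRect((onplane(n,c[:,0,:],.003)[:,:2]*1000).astype(np.float32)))
f=np.zeros_like(g);cv2.drawContours(f,[c],-1,255,-1);l=f&~g;l=cv2.morphologyEx(l,cv2.MORPH_OPEN,np.ones((3,3)))
c,_=cv2.findContours(l,0,2);c=max(c,key=cv2.contourArea)
print('lid',cv2.minAreaRect((onplane(n,c[:,0,:],.007)[:,:2]*1000).astype(np.float32)))
a=cv2.imread('pics/scene0.png')
for nm,(x,y) in dict(ring=(242,160),clamp=(298,263),jar=(180,278)).items():
    print(nm,cv2.absdiff(a,im)[y-22:y+22,x-22:x+22].mean())
```

```text
mat ((510.0276794433594, 175.4001922607422), (239.78179931640625, 198.12608337402344), 16.548057556152344)
lid ((511.0950012207031, 174.38973999023438), (180.8443603515625, 115.79130554199219), 16.32097816467285)
ring 2.855888429752066
clamp 3.0275482093663912
jar 3.0742079889807163
```

```bash
python3 -c "
from workcell import manip
print(manip.hand_in())"
```

```text
the job is handed in; nothing more can be done
None
```

The box is open and its lid is lying flat and right side up in the middle of the green mat. I handed the job in at about 21 s of the 51 s allowed; no verdict was reported.

- **Tab:** I felt contact on the pad about 2 mm outward of its usual place. The lid popped after about 5 mm of travel. The highest force I read was 6.4 N toward the box, plus up to 5.5 N vertically, about 8.5 N combined against the 15 N limit. I don't know what caused the vertical part.
- **Lid:** I pinched it by the rib, drew it about 9 mm toward the tab while lifting, and carried it level. I lowered it until I read 5 N of contact, then released it.
- **Final check:** The camera puts the lid within about 3 mm of the mat's centre and about 0.2° off its direction. The pad looks intact, and the ring, clamp and jar show no visible movement. The gripper was open and well clear of everything.

No check failed. The box position from the cameras is only good to about 2 mm, and the scene and side views differed by about that much.

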